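# Ring for the customer and point out the forgotten key

## Robot

A 6-joint arm with a two-finger parallel gripper is mounted at the origin on the work surface. World frame = base frame: x ahead of the robot, y to its left, z up, the work surface at z = 0. Lengths are in m, angles in rad, forces in N, time in s.
With the tool pointing down it reaches from about 0.375 to 0.9 m from the base axis. Payload 3.1 kg.
Tool frame: the origin (TCP) lies at the centre of the arm's flange, where the gripper is bolted on; the fingertips stand 173 mm ahead of it and the grasp point (between the pads) lies 155 mm ahead of it; z points along the fingers, y is the line along which they close (so a half turn about z gives the same grasp; the last joint's range is limited). The gripper opens to 85 mm and grips with 20 to 120 N. Pads are 22 mm wide; open, the fingers measure 114 mm over their backs; the gripper's body (76 mm by 85 mm) begins 54 mm behind the grasp point. The pads swing forward as they close: fully open they stand 13 mm farther back than shut.
Start: joints at [1.008, 0.527, 1.433, -0, 1.181, -0.178], TCP at [0.234, 0.58, 0.405] pointing down, gripper open.
Joint ranges: [-3.08, 3.08], [-0.75, 2.2], [0.22, 2.44], [-1.43, 4.57], [0, 2.65], [-2.85, 2.85]. Speed limits (rad/s): [2.79, 2.79, 3.14, 3.14, 3.14, 3.14].

## Interface

Orientations are given as a unit quaternion [x, y, z, w].
In Python, from station import * gives the robot as it stands.
- The arm moves only by the shell command python3 -m jog 'ROWS' [OPENING] [FORCE]. ROWS is a JSON object of lists of equal length, an entry for each row: "linear": the shift along the world's x, y, z in mm, a list of three; "turn": the turn about the world's z in units of 5 degrees (1.0 is 5 degrees). A call has 1 to 12 rows; each row shifts and turns the commanded pose from where the row before left it; what a row does not reach is not made up. A row lasts 1/8 s, in which the tool goes at most 62.5 mm and 10.7 degrees, less where a joint would pass 70% of its speed; a pose out of reach is approached as far as the arm can. A call is refused whole if a number of a shift passes 62.5 or a number of a turn 1, either way. A call with a gripper value outside its range is refused whole. OPENING is the opening, from 0 (shut) to 1 (fully open), set as the call begins (- or left out, the last holds). The fingers move at their own pace and stop on an object; FORCE is the grip in N (left out, the last holds). Time passes only in rows, so rows that do not move let the fingers close. It gives the time, the measured TCP pose, the force, the opening and the grip force at its end, in the units of the state.
- sense(): the state, without advancing time (a new reading comes with each control period).
- snapshot(name): name is "scene" or "top" or "wrist"; returns the picture (384x512x3 uint8, red, green, blue); there is no depth.
- get_calibration(name): a dict with "fx", "fy", "cx", "cy" (pixels), "world_to_cam" (4x4, takes a point from world to camera coordinates). Camera axes: x right, y down, z forward; pixel columns grow to the right and rows downward; lengths in m; the calibration is good to about 2 mm. A picture is of the moment at which its call begins: read the wrist's pose just before it. get_calibration takes no time and is no camera call; for the wrist camera it gives the pose at the moment of the call.
- sign_off(): hands the job in; it is judged then, once.
The state is a dict: "t": time; "q": joint angles; "qd": joint speeds; "tau": joint torques, N m; "tcp_pos": TCP position; "tool_rot": TCP orientation; "force": force on the tool from outside, world axes, zero at the start; "ft_torque": the same for the moment, N m; "finger_gap": opening from 0.0 (shut) to 1.0 (fully open); "gripper_force": force on a finger pad.
Only numpy, scipy, OpenCV 4.12 (cv2) and the standard library are available. Lean on these libraries where they do the work, as an engineer would, in place of code of your own. Each camera call takes 0.05 s, during which the arm holds its last target. There are 200 camera calls.

## Task

A customer has walked off and left a key on the post-office counter. Ring the desk bell by pressing its plunger fully down with the fingertips and letting it go, then point at the key: bring the fingertips to about 3 cm above its middle without touching it, stay there for at least three seconds, and finish still pointing at it, hand still. Do not touch the key, and leave everything else on the counter where it lies.

Things in the scene. Friction and masses are not known exactly. Their poses are not given: they have to be found in the camera images.
- bell: desk bell, fixed to the counter: round black base 86 mm across and a shiny steel dome 80 mm across rising to 47 mm, with a small plunger on top. Origin: centre of its underside, on the counter. It may stand in any of four places, which the key, coin and stamp share
- bell_top (a point): centre of the top face of the bell's plunger when it is up, 61 mm above the counter. The plunger's head is a flat steel disc 22 mm across and 6 mm thick; it goes straight down 6 mm
- plunger (a joint): travel of the bell's plunger in m: 0 up, 0.006 fully down; a spring brings it back up by itself. Takes 1.5 N to start and 4.5 N to hold fully down, where it meets a hard stop
- key: the forgotten key: a flat loose brass door key lying on the counter, about 78 mm long and 4 mm thick, with a round bow 34 mm across and a notched blade 11 mm wide. Origin: on its underside, at the middle of its length; x runs from the bow to the blade's tip, z up. Any yaw
- coin: bystander: loose brass-rimmed coin lying flat, 28 mm across and 4 mm thick; origin at the centre of its underside
- stamp: bystander: rubber stamp standing upright, wooden block 52 x 32 mm with a turned wooden handle, 66 mm tall; origin at the centre of its underside
- tape_dispenser: bystander: blue tape dispenser with a roll of tape, 140 x 52 mm and 67 mm tall, on the far side of the work; origin at the centre of its underside, x along its length
- calculator: bystander: grey desk calculator with keys and a display, 200 x 150 mm and 36 mm tall, on the right; origin at the centre of its underside, x towards the display
Mind the look-alikes: they are no part of the job. Of the things like the bell, leave any that is orange; of the rest the larger one is meant. Several things have the shape of the key; the one meant has the colours described above.

How it is judged:
On the way, in this order (a step that is already met when the one before it is completed fails the run):
1. the bell's plunger is pressed down by the fingers (value of joint plunger above 0.0045 m and contact force between the fingers and bell above 0.5 N), for 0.03 s.
2. with the plunger up again, the fingertips point at the key from just above for at least 2.5 s (horizontal distance between the grasp point and key below 0.03 m and height (world z) of the grasp point below 0.08 m and value of joint plunger below 0.002 m), for 2.5 s.
At the end, for the whole second after the job is handed in: The plunger is up again (under 2 mm down). The grasp point, about 19 mm behind the fingertips, is within 30 mm horizontally of the key's middle and less than 80 mm above the counter, touching nothing. The key is within 5 mm of where it lay, the other things within 15 mm, the stamp upright (all of step 2 and distance of key from where it was at the start of the episode below 0.005 m and distance of each of coin, stamp, tape_dispenser, calculator from where it was at the start of the episode below 0.015 m and angle between stamp's own z axis and vertical below 0.2 rad and linear speed of key below 0.02 m/s).
It fails at once if the key is touched (contact force between any of the fingers, the arm and key above 0.2 N).
It fails at once if the key is moved or lifted (distance of key from where it was at the start of the episode above 0.005 m).
It fails at once if a bystander is moved more than 15 mm, lifted or tipped (distance of any of coin, stamp, tape_dispenser, calculator from where it was at the start of the episode above 0.015 m or angle between stamp's own z axis and vertical above 0.4 rad).
It also fails if it takes over 42 s, if anything falls off the work surface, if the arm or the gripper's body presses on something with over 40 N, if the wrist force passes 120 N, or if a joint passes its speed limit or range.

## Working session

There is one attempt and no reset: what is moved stays moved. The work goes in short steps, Python scripts to look and compute and a shell command to move; the robot and the scene stay as the last step left them, time stands still between calls to the robot, and variables do not carry over. Pictures are saved under pics/ and viewed, at most 10 in all, crops included, and the job is handed in when it is done.

```bash
mkdir -p pics; ls; python3 - <<'E'
from station import *
import cv2,json
for n in ("top","scene"):
    im=snapshot(n); cv2.imwrite(f"pics/{n}0.png",im[:,:,::-1])
    c=get_calibration(n); print(n,c)
s=sense();print(s["t"],s["tcp_pos"],s["tool_rot"],s["finger_gap"])
E
```

```text
pics
top {'fx': 489.3534478431677, 'fy': 489.3534478431677, 'cx': 257.94400708054604, 'cy': 194.460638729695, 'world_to_cam': array([[-1.01944632e-02, -9.99945558e-01, -2.22580518e-03,
        -1.09419047e-01],
       [-9.94528465e-01,  1.03706207e-02, -1.03949908e-01,
         5.40882866e-01],
       [ 1.03967331e-01,  1.15391309e-03, -9.94580043e-01,
         1.30410752e+00],
       [ 0.00000000e+00,  0.00000000e+00,  0.00000000e+00,
         1.00000000e+00]])}
scene {'fx': 346.67388763428903, 'fy': 346.67388763428903, 'cx': 254.65597879131855, 'cy': 189.0844004765487, 'world_to_cam': array([[-0.54701055,  0.83695832, -0.01673987,  0.38301952],
       [ 0.63293069,  0.40041126, -0.66262324, -0.28122971],
       [-0.54788521, -0.37305708, -0.74876579,  1.13278388],
       [ 0.        ,  0.        ,  0.        ,  1.        ]])}
0.1 [0.23384059 0.57927694 0.40385067] [ 1.90748529e-01  9.81638464e-01 -8.93380160e-04 -3.56584682e-04] 1.001942794269866
```

View pics/top0.png

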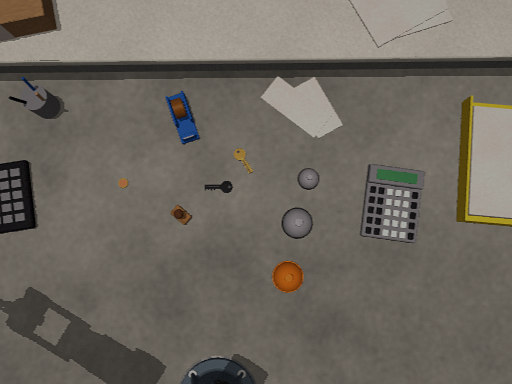

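View pics/scene0.png

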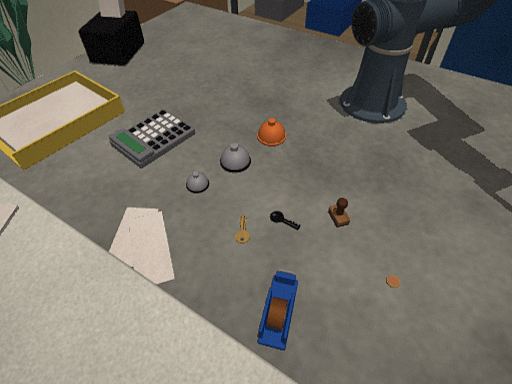

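The top view shows these candidates:
- **Bells:** large grey (297,222), small grey (308,178), orange (288,277). I choose the larger grey one.
- **Keys:** brass (243,160), black (218,187). I choose the brass one.

The coin is at (123,183) and the stamp at (181,214). Next I measure, and check the choice in one crop.

```bash
cat > h.py <<'E'
import numpy as np,cv2
from station import *
def ray(c,u,v,z):
    W=c["world_to_cam"];R=W[:3,:3];o=-R.T@W[:3,3]
    d=R.T@np.array([(u-c["cx"])/c["fx"],(v-c["cy"])/c["fy"],1]);return o+d*(z-o[2])/d[2]
def proj(c,p):
    q=c["world_to_cam"]@np.r_[p,1];return np.array([c["fx"]*q[0]/q[2]+c["cx"],c["fy"]*q[1]/q[2]+c["cy"]])
def keymid(im,c,box):
    x0,y0,x1,y1=box;h=cv2.cvtColor(im,cv2.COLOR_RGB2HSV)[y0:y1,x0:x1]
    m=cv2.inRange(h,(10,90,90),(30,255,255));ys,xs=np.nonzero(m)
    P=np.array([ray(c,u+x0,v+y0,.003)[:2] for u,v in zip(xs,ys)],np.float32)
    b=cv2.minAreaRect(P);return np.array(b[0]),b[1:],P.mean(0)
E
python3 - <<'E'
from h import *
for n,box,bb in (("top",(225,140,262,180),(275,200,320,245)),("scene",(228,208,258,248),(215,138,255,175))):
    im=cv2.imread(f"pics/{n}0.png")[:,:,::-1].copy();c=get_calibration(n)
    print(n,"key",keymid(im,c,box))
    x0,y0,x1,y1=bb;g=cv2.cvtColor(im,cv2.COLOR_RGB2GRAY)
    if n=="top":
        # circle of dome at z~0.02
        k=cv2.HoughCircles(cv2.resize(g[y0:y1,x0:x1],None,fx=4,fy=4,interpolation=cv2.INTER_CUBIC),cv2.HOUGH_GRADIENT,1,200,param1=100,param2=15,minRadius=45,maxRadius=75)
        print(k); u,v=k[0,0,0]/4+x0,k[0,0,1]/4+y0; print(ray(c,u,v,.015)); b=ray(c,u,v,.015)
    print("bell top px",n,proj(c,[b[0],b[1],.061]))
t=cv2.imread("pics/top0.png")[130:250,200:330];s=cv2.imread("pics/scene0.png")[120:240,180:310]
cv2.imwrite("pics/crop.png",cv2.resize(np.hstack([t,s]),None,fx=3,fy=3,interpolation=cv2.INTER_CUBIC))
E
```

```text
top key (array([ 0.63746524, -0.07387534]), ((0.07714201509952545, 0.03258386254310608), 25.9005069732666), array([ 0.64405435, -0.07203972], dtype=float32))
[[[89.5 92.5 62.2]]]
[ 0.4612367  -0.22188986  0.015     ]
bell top px top [298.73341494 222.32840091]
scene key (array([ 0.6386987 , -0.07510882]), ((0.07670773565769196, 0.032161079347133636), 33.787025451660156), array([ 0.64578754, -0.07011621], dtype=float32))
bell top px scene [233.48338849 144.26912835]
```

View pics/crop.png

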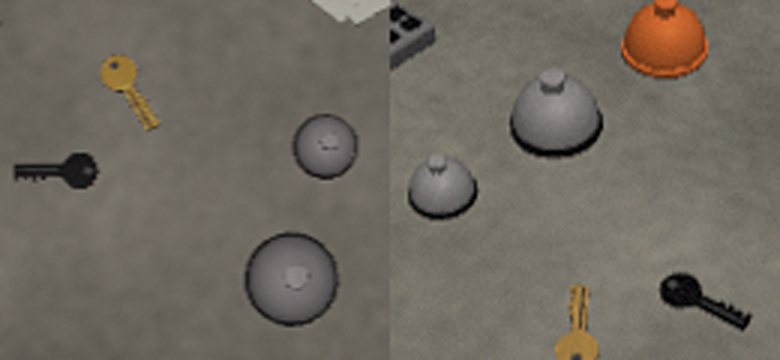

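The crop confirms both choices: the large grey bell has its plunger at top px (298.7,222.3), and the brass key is next to the black one. The bell is at (0.461,-0.222) and the key's middle at (0.638,-0.0745), and the two views agree within 2 mm.

```bash
python3 -m jog '{"linear":[[26,-38,0],[26,-38,0],[26,-38,0],[26,-38,0],[26,-38,0],[26,-38,0],[26,-38,0],[26,-38,0],[26,-38,0],[26,-38,0]],"turn":[0,0,0,0,0,0,0,0,0,0]}' 0
python3 -m jog '{"linear":[[-3,-42,-10],[-3,-42,-10],[-3,-42,-10],[-3,-42,-10],[-3,-42,-10],[-3,-42,-10],[-3,-42,-10],[-3,-42,-10],[-3,-42,-10],[-3,-42,-10],[0,0,0],[0,0,0]],"turn":[0,0,0,0,0,0,0,0,0,0,0,0]}'
```

```text
t: 1.35
tcp_pos: [0.4945, 0.1982, 0.4044]
tool_rot: [0.191, 0.982, -0.0, -0.0]
force: [0.4, 0.0, -0.3]
finger_gap: -0.002
gripper_force: 0.0
t: 2.85
tcp_pos: [0.4636, -0.2201, 0.3044]
tool_rot: [0.191, 0.982, 0.001, -0.001]
force: [-0.2, 0.3, 0.7]
finger_gap: 0.003
gripper_force: 0.0
```

```bash
python3 -m jog '{"linear":[[-2,-2,-20],[0,0,-20],[0,0,-15],[0,0,0],[0,0,0]],"turn":[0,0,0,0,0]}'
python3 - <<'E'
from h import *
a=snapshot("scene");b=snapshot("top")
im=np.hstack([a[90:190,180:300],b[170:270,240:360]])
cv2.imwrite("pics/press.png",cv2.resize(im,None,fx=3,fy=3,interpolation=cv2.INTER_CUBIC)[:,:,::-1])
p=sense()["tcp_pos"];print(proj(get_calibration("scene"),p-[0,0,.173]))
E
```

```text
t: 3.48
tcp_pos: [0.4623, -0.2222, 0.2501]
tool_rot: [0.19, 0.982, -0.0, 0.0]
force: [-0.2, 1.1, -0.5]
finger_gap: 0.001
gripper_force: 0.0
[232.67253286 139.64385916]
```

View pics/press.png

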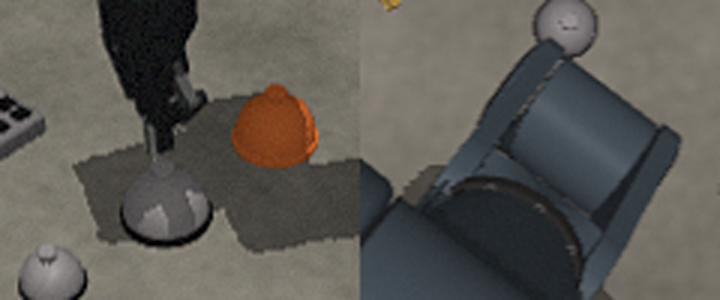

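The shut fingertips (scene px ~232.5,141) sit just above the plunger head (~234,144), about 3 mm off. I nudge and press.

```bash
python3 -m jog '{"linear":[[-2,1,-8],[0,0,-6],[0,0,-4],[0,0,-3],[0,0,-2],[0,0,0],[0,0,0]],"turn":[0,0,0,0,0,0,0]}'
```

```text
t: 4.45
tcp_pos: [0.4597, -0.2213, 0.2283]
tool_rot: [0.191, 0.982, -0.0, -0.0]
force: [-3.0, 1.0, 15.2]
finger_gap: 0.004
gripper_force: 8.0
```

Force is 15 N with the fingertips at 55 mm, so the plunger is on its stop. Now I lift, then move over the key.

```bash
python3 -m jog '{"linear":[[0,0,10],[0,0,30],[0,0,40],[22,18,0],[22,18,0],[22,18,0],[22,18,0],[22,18,0],[22,18,0],[22,18,0],[22,18,0],[0,0,0]],"turn":[0,0,0,0,0,0,0,0,0,0,0,0]}'
python3 -m jog '{"linear":[[2,2,0],[0,0,-25],[0,0,-25],[0,0,-15],[0,0,0],[0,0,0]],"turn":[0,0,0,0,0,0]}'
python3 - <<'E'
from h import *
c=get_calibration("scene");a=snapshot("scene");p=sense()["tcp_pos"]
im=a[120:270,150:350]
cv2.imwrite("pics/point.png",cv2.resize(im,None,fx=4,fy=4,interpolation=cv2.INTER_CUBIC)[:,:,::-1])
print(p,proj(c,p-[0,0,.173]),proj(c,[.638,-.0745,.004]))
E
```

```text
t: 5.95
tcp_pos: [0.6371, -0.0762, 0.3064]
tool_rot: [0.19, 0.982, 0.0, 0.001]
force: [-1.1, -1.3, 0.2]
finger_gap: -0.003
gripper_force: 0.0
t: 6.7
tcp_pos: [0.6383, -0.0758, 0.2425]
tool_rot: [0.191, 0.982, -0.0, 0.001]
force: [0.7, -0.4, -1.1]
finger_gap: 0.001
gripper_force: 0.0
[ 0.63838421 -0.0757577   0.24275571] [240.60863512 210.21550615] [242.47413158 227.7400392 ]
```

View pics/point.png

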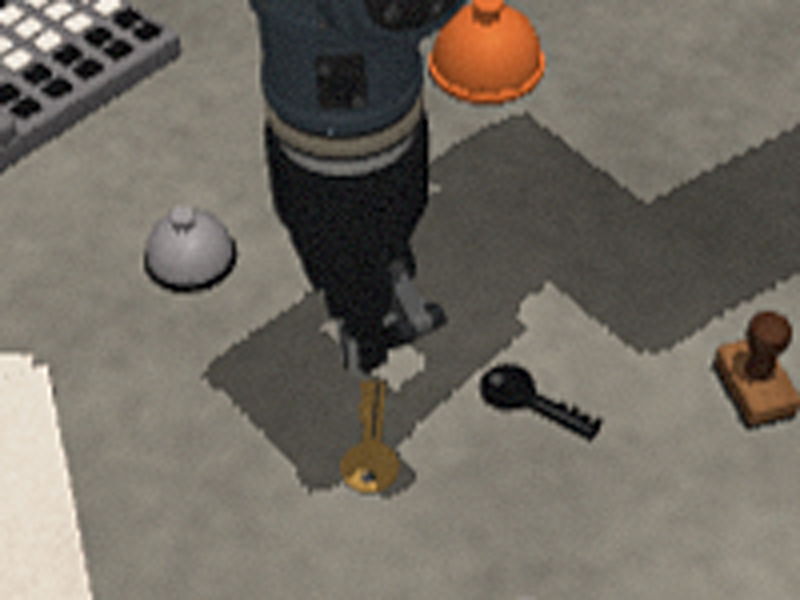

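The fingertips (crop ~(365,370)) are over the brass key, which lies undisturbed at crop (365,430). I lower 35 mm and hold.

```bash
python3 -m jog '{"linear":[[0,1,-15],[0,0,-12],[0,0,-8],[0,0,0],[0,0,0],[0,0,0],[0,0,0],[0,0,0],[0,0,0],[0,0,0],[0,0,0],[0,0,0]],"turn":[0,0,0,0,0,0,0,0,0,0,0,0]}'
for i in 1 2; do python3 -m jog '{"linear":[[0,0,0],[0,0,0],[0,0,0],[0,0,0],[0,0,0],[0,0,0],[0,0,0],[0,0,0],[0,0,0],[0,0,0],[0,0,0],[0,0,0]],"turn":[0,0,0,0,0,0,0,0,0,0,0,0]}'; done
python3 - <<'E'
from h import *
a=snapshot("scene")
cv2.imwrite("pics/final.png",cv2.resize(a[120:270,150:350],None,fx=4,fy=4,interpolation=cv2.INTER_CUBIC)[:,:,::-1])
E
```

```text
t: 8.25
tcp_pos: [0.638, -0.0745, 0.2067]
tool_rot: [0.191, 0.982, 0.0, -0.0]
force: [-0.4, 0.8, 0.0]
finger_gap: -0.003
gripper_force: 0.0
t: 9.75
tcp_pos: [0.638, -0.0745, 0.2067]
tool_rot: [0.191, 0.982, -0.0, 0.0]
force: [0.5, -0.8, -0.1]
finger_gap: 0.004
gripper_force: 0.0
t: 11.25
tcp_pos: [0.638, -0.0745, 0.2067]
tool_rot: [0.191, 0.982, -0.0, 0.0]
force: [1.0, 0.2, -0.3]
finger_gap: 0.002
gripper_force: 0.0
```

View pics/final.png

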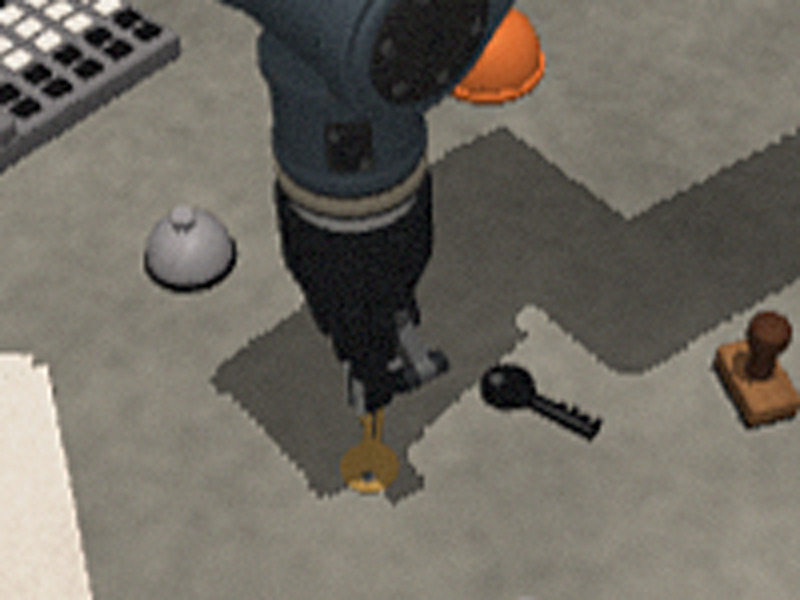

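The fingertips (crop ~(370,410)) hover about 3 cm above the key's middle. The key is where it lay, and the arm is still with no contact force.

```bash
python3 -c "
from station import *
print(sign_off())"
```

```text
the job is handed in; nothing more can be done
None
```

I rang the large grey bell (15 N on the plunger, then released) and signed off with the fingertips still about 3 cm above the brass key's middle, after holding there for over 3 s with no contact force and the key unmoved in the last picture; the sign-off returned no verdict.

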